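Graded second course on a zellige sample panel

TASK

Lay the second course of the sample panel in running bond: set the four green bejmat flat on top of the terracotta course, each lengthwise along it and centred over a joint between two bricks, shaded in order from the palest at the end where the brass stamp stands to the darkest at the end where the green octagon lies. Lower each one gently and let go of it; leave the blue bejmat, the stamp and the octagon where they are.

Things in the scene. Friction and masses are not known exactly. Their poses are not given: they have to be found in the camera images.
- pale_center (a point): palest green bejmat, pale celadon; loose glazed brick (bejmat), 40 mm wide (its x) by 76 mm long (its y) by 24 mm thick, about 0.15 kg, lying flat on the bench with its glazed face up; this point is its centre, 12 mm above its underside; it looks the same turned half round
- light_center (a point): light leaf-green bejmat, second palest; loose glazed brick (bejmat), 40 mm wide (its x) by 76 mm long (its y) by 24 mm thick, about 0.15 kg, lying flat on the bench with its glazed face up; this point is its centre, 12 mm above its underside; it looks the same turned half round
- mid_center (a point): deep bottle-green bejmat, second darkest; loose glazed brick (bejmat), 40 mm wide (its x) by 76 mm long (its y) by 24 mm thick, about 0.15 kg, lying flat on the bench with its glazed face up; this point is its centre, 12 mm above its underside; it looks the same turned half round
- dark_center (a point): darkest bejmat, almost black green; loose glazed brick (bejmat), 40 mm wide (its x) by 76 mm long (its y) by 24 mm thick, about 0.15 kg, lying flat on the bench with its glazed face up; this point is its centre, 12 mm above its underside; it looks the same turned half round
- blue_center (a point): cobalt-blue bejmat, not part of the job; loose glazed brick (bejmat), 40 mm wide (its x) by 76 mm long (its y) by 24 mm thick, about 0.15 kg, lying flat on the bench with its glazed face up; this point is its centre, 12 mm above its underside; it looks the same turned half round
- course: fixed sample panel: wooden board 120 mm (x) by 600 mm (y) by 12 mm thick, with one finished course of five unglazed terracotta bricks along its middle, each 40 mm (x) by 76 mm (y) by 24 mm high, with 10 mm pale lime joints, so 86 mm from brick to brick. Origin: centre of the board's underside, on the bench, beneath the middle of the third brick; z up, y along the course. The brick tops are 36 mm above the origin; the four joints are at y = -129, -43, +43 and +129 mm, x = 0
- stamp_center (a point): brass stamp block 50 by 50 mm, 33 mm high with its raised geometric face up, standing on one end of the panel's board, 255 mm from the panel's middle (which end varies); this point is its axis, 15 mm above its underside; it marks the pale end
- octagon_center (a point): green glazed octagonal tile, 70 mm across, 12 mm thick, lying flat on the other end of the panel's board, 255 mm from its middle; this point is its centre; it marks the dark end
Things that resemble listed ones, but are neither listed nor needed, are in the scene too. Leave any red look-alike of the part that bears mid_center alone. What is shaped like the part that bears light_center but red is not meant.

How it is judged:
At the end, for the whole second after the job is handed in: Palest nearest the brass stamp, then light, deep, darkest nearest the octagon; each flat on the terracotta course (tilt under 0.12 rad, centre 43 to 53 mm up), within 12 mm of its joint along and across, lengthwise within 0.17 rad; all released and at rest (((y of stamp_center in the frame of course above 0.2 m and y of pale_center in the frame of course between 0.117 and 0.141 m and y of light_center in the frame of course between 0.031 and 0.055 m and y of mid_center in the frame of course between -0.055 and -0.031 m and y of dark_center in the frame of course between -0.141 and -0.117 m) or (y of stamp_center in the frame of course below -0.2 m and y of pale_center in the frame of course between -0.141 and -0.117 m and y of light_center in the frame of course between -0.055 and -0.031 m and y of mid_center in the frame of course between 0.031 and 0.055 m and y of dark_center in the frame of course between 0.117 and 0.141 m)) and x of pale_center in the frame of course between -0.012 and 0.012 m and z of pale_center in the frame of course between 0.043 and 0.053 m and angle between each of pale_center, light_center, mid_center, dark_center's own z axis and vertical below 0.12 rad and angle between the y axis of each of pale_center, light_center, mid_center, dark_center and the y axis of course, either way round below 0.17 rad and linear speed of each of pale, light, mid, dark below 0.02 m/s and angular speed of each of pale, light, mid, dark below 0.2 rad/s and x of light_center in the frame of course between -0.012 and 0.012 m and z of light_center in the frame of course between 0.043 and 0.053 m and x of mid_center in the frame of course between -0.012 and 0.012 m and z of mid_center in the frame of course between 0.043 and 0.053 m and x of dark_center in the frame of course between -0.012 and 0.012 m and z of dark_center in the frame of course between 0.043 and 0.053 m); the robot touches nothing.
It fails at once if the blue bejmat is shifted by more than 25 mm (distance of blue_center from where it was at the start of the episode above 0.025 m).
It fails at once if the brass stamp is shifted by more than 25 mm (distance of stamp_center from where it was at the start of the episode above 0.025 m).
It fails at once if the green octagon is shifted by more than 25 mm (distance of octagon_center from where it was at the start of the episode above 0.025 m).
It fails at once if a green bejmat is dropped or flung: it moves faster than 0.7 m/s (a fall of about 25 mm) out of the fingers ((linear speed of pale above 0.7 m/s and contact force between the fingers and pale below 0.05 N) or (linear speed of light above 0.7 m/s and contact force between the fingers and light below 0.05 N) or (linear speed of mid above 0.7 m/s and contact force between the fingers and mid below 0.05 N) or (linear speed of dark above 0.7 m/s and contact force between the fingers and dark below 0.05 N)).
It also fails if it takes over 90 s, if anything falls off the work surface, if the arm or the gripper's body presses on something with over 40 N, if the wrist force passes 120 N, or if a joint passes its speed limit or range.

ROBOT

A 6-joint arm with a two-finger parallel gripper is mounted at the origin on the work surface. World frame = base frame: x ahead of the robot, y to its left, z up, the work surface at z = 0. Lengths are in m, angles in rad, forces in N, time in s.
With the tool pointing down it reaches from about 0.375 to 0.925 m from the base axis. Payload 5.7 kg.
Tool frame: the origin (TCP) lies midway between the tips of the shut fingers; the grasp point (between the pads) lies 19 mm behind it; z points along the fingers, x is the direction in which the jaws open and shut, and the axes are right-handed (so a half turn about z gives the same grasp; the last joint's range is limited). The gripper opens to 88 mm and grips with 3 to 60 N. Pads are 20 mm wide; open, the fingers measure 115 mm over their backs; the gripper's body (75 mm by 178 mm) begins 61 mm behind the grasp point.
Start: joints at [-1.312, 0.359, 1.51, -0, 1.272, -0.115], TCP at [0.219, -0.559, 0.186] pointing down, gripper open.
Joint ranges: [-2.97, 2.97], [-1.01, 2.36], [0.21, 2.38], [-0.96, 4.11], [0.2, 2.71], [-2.98, 2.98]. Speed limits (rad/s): [2.39, 2.39, 3.14, 3.14, 3.14, 3.14].

INTERFACE

Orientations are given as a unit quaternion [x, y, z, w].
In Python, from bench import move_ptp, servo_line, goto_joints, move_gripper, sleep, inverse_kinematics, capture, PlanningError, close_job, spot_in, silhouettes, current_clock, current_joint_pos, current_qvel, current_joint_torque, current_position, current_orientation, current_force, current_torque, current_finger_gap gives the robot as it stands. Calls block until the motion is done:
- move_ptp(position, orientation): joint-space move of the TCP to a pose.
- servo_line(position, orientation=None, rate=0.15, contact_N=None): straight line of the TCP; orientation=None keeps the orientation; rate is the mean speed in m/s. With contact_N (N) it stops when the force on the tool has changed by that much, and returns True; else False.
- goto_joints(angles): joint-space move.
- move_gripper(opening): finger opening in m; the grip force is fixed at half the most; returns when the fingers have stopped.
- sleep(seconds).
- inverse_kinematics(position, orientation): joint angles nearest the present ones, or None.
- capture(name): name is "scene" or "top"; returns a dict with "image" (420x560x3 uint8, blue, green, red), "range_z" (420x560 float32, m along the optical axis (not along the pixel's ray), 0 where there is no reading), "intrinsics" (3x3 intrinsics, pixels), "k1" (the pictures are not rectified: a ray, as slopes to the right and down, at radius r is drawn at 1 + k1 r^2 times it, then the intrinsics apply), "R" (3x3) and "t" (3): a world point X has camera coordinates R X + t. Camera axes: x right, y down, z forward; pixel columns grow to the right and rows downward; lengths in m; the calibration is good to about 2 mm. A picture is of the moment at which its call begins.
A pose or a line that the arm cannot do raises PlanningError and nothing moves.
- close_job(): hands the job in, once; it reports no verdict.
Trained networks look in the newest picture that a camera, given by its name, has taken for a name from the list of things; names that differ only in an ending like _2 or _b are one class to them, and where a whole thing is asked for, a point or a joint stands for the part that bears it (a point fixed in the world has none). Each returns a list of dicts, best first, with "conf" (0 to 1); they miss things now and then, are a little off and sometimes report something else, mostly with a low value. They report only what shows in the picture. A call takes as long as a camera call. They do not tell look-alikes from the thing itself.
- spot_in(camera, query): "xy" ([column, row] in pixels, amid what is visible of it).
- silhouettes(camera, query): "region" (420x560 bool, what is visible of it) and "xy" ([column, row] in pixels, amid what is visible of it).
Readings, each from a call of its own:
- current_clock(): time.
- current_joint_pos(): joint angles.
- current_qvel(): joint speeds.
- current_joint_torque(): joint torques, N m.
- current_position(): TCP position.
- current_orientation(): TCP orientation.
- current_force(): force on the tool from outside, world axes, zero at the start.
- current_torque(): the same for the moment, N m.
- current_finger_gap(): finger opening in m.
Only numpy, scipy, OpenCV 4.12 (cv2) and the standard library are available. Lean on these libraries where they do the work, as an engineer would, in place of code of your own. Each camera call takes 0.05 s, during which the arm holds its last target.

## Working session

There is one attempt and no reset: what is moved stays moved. The work goes in short steps, each a Python script; the robot and the scene stay as the last script left them, time stands still between calls to the robot, and variables do not carry over. Pictures are saved under pics/ and viewed, and the job is handed in when it is done.

```bash
mkdir -p pics; ls; python3 - <<'E'
from bench import *
import cv2,numpy as np
for n in ("scene","top"):
    c=capture(n); cv2.imwrite(f"pics/{n}0.png",c["image"]); print(n,c["intrinsics"].tolist() if hasattr(c["intrinsics"],'tolist') else c["intrinsics"],c["k1"],c["R"],c["t"])
    np.savez(f"{n}0.npz",**c)
    for q in ["pale_center","light_center","mid_center","dark_center","blue_center","course","stamp_center","octagon_center"]:
        print(q,[(np.round(d["xy"]).tolist(),round(d["conf"],2)) for d in spot_in(n,q)])
print(current_clock())
E
```

```text
pics
scene [[482.0063391221988, 0.0, 281.07642227181657], [0.0, 482.0063391221988, 206.86904967549705], [0.0, 0.0, 1.0]] -0.014666604923840998 [[-0.83977587  0.54286693 -0.00848483]
 [ 0.41074338  0.62501515 -0.66381168]
 [-0.35505826 -0.56093811 -0.74785163]] [ 0.47192888 -0.0965459   1.34003844]
pale_center [([425.0, 310.0], 0.78), ([300.0, 198.0], 0.25)]
light_center [([325.0, 242.0], 0.78), ([356.0, 333.0], 0.55)]
mid_center [([297.0, 197.0], 0.95)]
dark_center [([360.0, 271.0], 0.87)]
blue_center [([282.0, 164.0], 0.63)]
course [([261.0, 296.0], 0.63)]
stamp_center [([299.0, 369.0], 0.7)]
octagon_center [([211.0, 195.0], 0.69)]
top [[500.179881319015, 0.0, 280.2465127970199], [0.0, 500.179881319015, 211.13322897278184], [0.0, 0.0, 1.0]] -0.10811991074633523 [[ 0.00821737 -0.99988007  0.0131274 ]
 [-0.98689444 -0.01022497 -0.16104287]
 [ 0.16115778 -0.01163201 -0.9868601 ]] [-0.12817865  0.47445056  1.513998  ]
pale_center [([150.0, 243.0], 0.75)]
light_center [([236.0, 220.0], 0.69), ([163.0, 200.0], 0.52), ([167.0, 147.0], 0.24)]
mid_center [([416.0, 279.0], 0.76), ([286.0, 230.0], 0.72), ([165.0, 146.0], 0.62)]
dark_center []
blue_center [([325.0, 241.0], 0.51), ([165.0, 146.0], 0.17)]
course [([246.0, 166.0], 0.9)]
stamp_center [([167.0, 147.0], 0.76)]
octagon_center [([324.0, 171.0], 0.95)]
0.9
```

View pics/scene0.png

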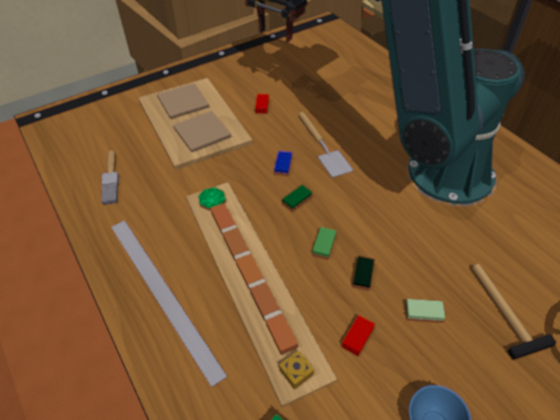

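View pics/top0.png

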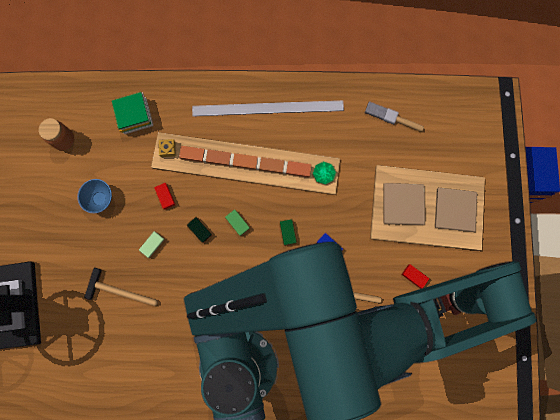

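The stamp (top 167,147) is at the image-left end of the course and the octagon (324,173) is at the right. In the top view the greens are pale (152,244), dark (200,230), light (237,222) and mid (288,232). The red bricks are decoys. Next I measure poses from depth.

```bash
cat > h.py <<'E'
import numpy as np,cv2
def cloud(c):
    z=c["range_z"].astype(float);h,w=z.shape
    u,v=np.meshgrid(np.arange(w),np.arange(h))
    pts=np.stack([u,v],-1).reshape(-1,1,2).astype(float)
    s=rays(c,pts)
    P=np.concatenate([s,np.ones((len(s),1))],1)*z.reshape(-1,1)
    X=(P-c["t"])@np.asarray(c["R"])
    X[z.ravel()==0]=np.nan
    return X.reshape(h,w,3)
def rays(c,pts):
    return cv2.undistortPointsIter(np.asarray(pts,float).reshape(-1,1,2),np.asarray(c["intrinsics"]),np.array([float(c["k1"]),0,0,0]),None,None,(3,50,1e-10)).reshape(-1,2)
def onplane(c,pts,z):
    s=rays(c,pts);d=np.c_[s,np.ones(len(s))]@np.asarray(c["R"]);o=-np.asarray(c["R"]).T@c["t"]
    k=(z-o[2])/d[:,2];return o+k[:,None]*d
def project(c,X):
    r,_=cv2.Rodrigues(np.asarray(c["R"]));return cv2.projectPoints(np.asarray(X,float).reshape(-1,1,3),r,np.asarray(c["t"],float),np.asarray(c["intrinsics"]),np.array([float(c["k1"]),0,0,0]))[0].reshape(-1,2)
def brick(c,X,uv,lo,hi,win=40):
    u,v=map(int,np.round(uv));h,w=X.shape[:2]
    m=((X[...,2]>lo)&(X[...,2]<hi)).astype(np.uint8)
    n,l,st,ce=cv2.connectedComponentsWithStats(m,connectivity=4)
    k=l[v,u]
    if k==0: return None
    p=X[l==k]
    r=cv2.minAreaRect((p[:,:2]*1000).astype(np.float32))
    (cx,cy),(a,b),t=r
    yaw=np.radians(t if a>b else t+90)  # direction of long side
    return np.array([cx,cy]),(max(a,b),min(a,b)),(yaw+np.pi/2)%np.pi-np.pi/2,np.median(p[:,2]),len(p),p
E
python3 - <<'E'
from h import *
P={"scene":dict(pale=(425,310),light=(325,242),mid=(297,197),dark=(363,271),blue=(283,162),stamp=(297,369),octa=(211,196),red=(358,335),b1=(221,218),b3=(251,271),b5=(281,333)),
"top":dict(pale=(152,244),light=(237,222),mid=(288,232),dark=(200,230),blue=(326,240),stamp=(167,147),octa=(324,173),red=(165,196),b1=(298,170),b3=(245,160),b5=(192,154))}
for n in P:
    c=np.load(f"{n}0.npz");X=cloud(c)
    for k,uv in P[n].items():
        print(n,k,np.round(X[uv[1],uv[0]]*1000,1),end=' ')
        lo,hi=(.012,.04) if k[0]!='b' or k=='blue' else (.026,.06)
        r=brick(c,X,uv,lo,hi)
        if r: print(np.round(r[0],1),np.round(r[1],1),round(r[2],3),round(r[3]*1000,1),r[4],'mean',np.round(r[5].mean(0)*1000,1))
        else: print()
E
```

```text
scene pale [378.6 283.7  23.6] [375.3 280.4] [76.7 41.9] -0.672 24.0 695 mean [377.4 281.5  23.2]
scene light [448.8  18.8  23.4] [445.8  13.5] [79.9 40. ] 0.693 24.3 474 mean [448.5  16.2  23.8]
scene mid [ 424.3 -136.8   26.7] [ 417.1 -145.6] [77.5 43.1] 0.195 24.2 413 mean [ 419.9 -142.5   23.4]
scene dark [426.9 134.2  25.6] [422.  132.7] [78.7 39.9] 0.753 24.1 525 mean [424.5 134.6  23.8]
scene blue [ 380.1 -271.1   22.4] [ 376.3 -275.5] [80.1 40.4] 0.837 24.1 322 mean [ 378.9 -271.7   23.4]
scene stamp [686.5 249.6  46.6] 
scene octa [ 607.8 -265.    23.8] [641.5  -8.6] [598.6 120. ] 1.434 16.0 7764 mean [645.3   7.7  23.1]
scene red [536.2 251.6  26.8] [531.4 246. ] [77.1 40.4] 0.43 24.1 710 mean [533.5 248.   23.7]
scene b1 [ 625.8 -173.3   37.3] [640.2 -15.5] [436.3  41.2] 1.434 36.5 2939 mean [645.9  17.8  36.1]
scene b3 [642.8   0.9  35.8] [640.2 -15.5] [436.3  41.2] 1.434 36.5 2939 mean [645.9  17.8  36.1]
scene b5 [669.  165.9  37.4] [640.2 -15.5] [436.3  41.2] 1.434 36.5 2939 mean [645.9  17.8  36.1]
top pale [370.3 275.   23.4] [371.2 278.9] [77.6 43.8] -0.662 23.5 340
[... 243 characters left out ...]
.4  21. ] [416.9 130.5] [76.5 40.1] 0.755 23.2 314 mean [416.5 130.   23.2]
top blue [ 388.7 -267.5   21.7] [ 396.5 -264.3] [52.7 27.6] -1.476 23.0 88 mean [ 392.3 -264.8   23.2]
top stamp [676.9 237.2  46.2] 
top octa [ 602.6 -262.3   23.8] [ 602.  -264.7] [105.1  81.9] -0.068 22.3 511 mean [ 605.1 -265.2   21.3]
top red [522.8 240.8  24. ] [525.4 245.5] [77.7 39.4] 0.414 23.0 296 mean [523.9 244.3  22.9]
top b1 [ 608.8 -178.9   34.5] [637.7  -9.2] [422.2  43.1] 1.435 34.8 1663 mean [636.7 -10.3  34.8]
top b3 [640.3 -10.5  31.6] [637.7  -9.2] [422.2  43.1] 1.435 34.8 1663 mean [636.7 -10.3  34.8]
top b5 [655.9 157.4  40.9] [637.7  -9.2] [422.2  43.1] 1.435 34.8 1663 mean [636.7 -10.3  34.8]
```

Both cameras agree to within about 5 mm, and the sizes and heights fit: bricks 76×40 mm with tops at about 24 mm, course about 422 mm long with its top at about 36 mm. I use the average of the two and place the first brick (mid).

```bash
cat > r.py <<'E'
from bench import *
from h import *
from scipy.spatial.transform import Rotation as Rn
OFF=np.array([.002,.001])
B=dict(pale=(.3712,.2789,-.667),light=(.4413,.0110,.686),mid=(.4128,-.148,.196),dark=(.4169,.1305,.755))
C=np.array([.6377,-.0092])+OFF; CY=1.435; S=dict(pale=.129,light=.043,mid=-.043,dark=-.129)
def quat(a):
    c,s=np.cos(a),np.sin(a)
    return Rn.from_matrix(np.array([[c,s,0],[s,-c,0],[0,0,-1]])).as_quat()
def best(p,a):
    o=[]
    for k in (0,np.pi,-np.pi):
        q=quat(a+k); j=inverse_kinematics(list(p),list(q))
        if j is not None:
            j=np.array(j); o.append((np.abs(j-current_joint_pos()).max()+ (5 if abs(j[5])>2.8 else 0),q,j))
    o.sort(key=lambda x:x[0]); return list(o[0][1])
def pick(n):
    x,y,yw=B[n]; x,y=np.array([x,y])+OFF
    q=best((x,y,.12),yw+np.pi/2)
    move_ptp([x,y,.12],q); move_gripper(.062)
    hit=servo_line([x,y,.035],rate=.15)
    hit=servo_line([x,y,.003],rate=.05,contact_N=10)
    print(n,"down",hit,np.round(current_position(),4))
    move_gripper(0.0); print("gap",current_finger_gap(),current_clock())
    servo_line([x,y,.13],rate=.15); print("gap lifted",current_finger_gap())
def place(n,dx=0,dy=0):
    p=C+S[n]*np.array([np.cos(CY),np.sin(CY)])+[dx,dy]
    q=best((p[0],p[1],.13),CY+np.pi/2)
    move_ptp([p[0],p[1],.13],q)
    servo_line([p[0],p[1],.052],rate=.12)
    hit=servo_line([p[0],p[1],.030],rate=.02,contact_N=5)
    print(n,"placed",hit,np.round(current_position(),4),np.round(current_force(),1),current_finger_gap())
    move_gripper(.062)
    servo_line([p[0],p[1],.13],rate=.12); print("gap",current_finger_gap(),current_clock())
E
python3 - <<'E'
from r import *
pick("mid"); place("mid")
q=current_orientation(); 
c=capture("scene"); cv2.imwrite("pics/s1.png",c["image"]); np.savez("scene1.npz",**c)
c=capture("top"); cv2.imwrite("pics/t1.png",c["image"]); np.savez("top1.npz",**c)
E
```

```text
mid down False [ 0.4148 -0.147   0.0029]
gap 0.00038219731896034487 5.7083
gap lifted 0.00031504356524289783
mid placed False [ 0.634  -0.0508  0.0302] [-0.   0.6 -0.2] 0.0006476306282421403
gap 0.06191343052693109 11.7417
```

View pics/s1.png

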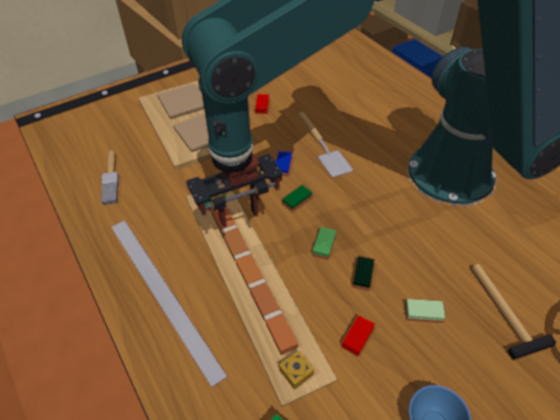

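View pics/t1.png

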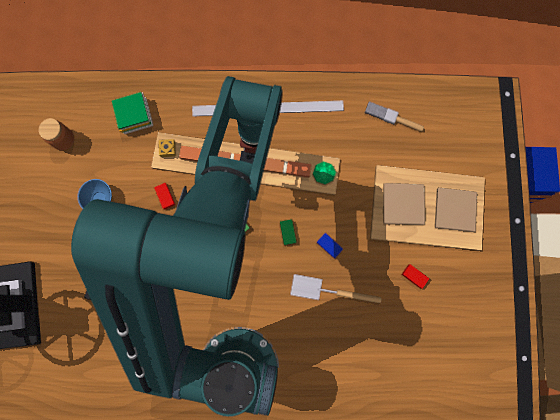

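The mid brick is still at scene (297,197), unmoved, and the jaws closed on nothing. In the scene view the gripper at about (235,195) looks nearer the octagon than I commanded. I check where the reported TCP should appear.

```bash
python3 - <<'E'
from r import *
p=current_position();print(p,Rn.from_quat(current_orientation()).as_matrix().round(3),current_joint_pos())
for n in("scene","top"):
    c=np.load(n+"1.npz"); print(n,project(c,[p,np.array(p)+[0,0,.08],B["mid"][:2]+(.024,)]))
    if n=="scene":
        im=cv2.resize(c["image"][120:260,160:340],None,fx=4,fy=4,interpolation=cv2.INTER_CUBIC)
        u,v=project(c,[p])[0]; cv2.circle(im,(int((u-160)*4),int((v-120)*4)),5,(255,0,255),-1); cv2.imwrite("pics/z1.png",im)
    X=cloud(c)
    m=(X[...,2]>.12)&(X[...,2]<.15)&(abs(X[...,0]-.634)<.15)&(abs(X[...,1]+.05)<.2)
    print(m.sum(),np.median(X[m],0) if m.any() else 0)
E
```

```text
[ 0.63304733 -0.05065726  0.12888787] [[ 0.991 -0.135 -0.002]
 [-0.135 -0.991  0.   ]
 [-0.002 -0.    -1.   ]] [-1.88583610e-01  4.62340938e-01  1.49395824e+00  4.35144292e-05
  1.18731759e+00 -5.27090394e-02]
scene [[240.45068849 228.15469303]
 [237.65742519 203.52597325]
 [298.20370115 193.30219605]]
0 0
top [[256.56551443 153.95740592]
 [255.62243852 146.22395626]
 [287.79010056 231.89546701]]
0 0
```

View pics/z1.png

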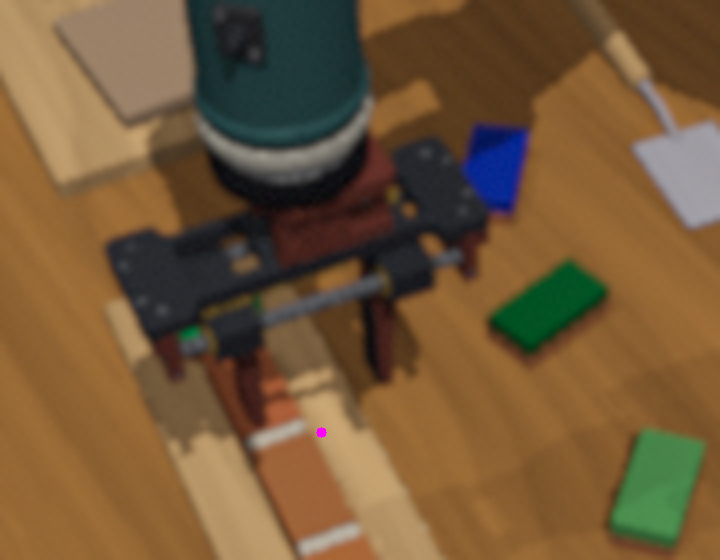

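In the crop the fingertips, at (255,418) and (385,378), straddle a point about 8 px above the projected TCP. That would put the tips about 27 mm higher than reported, which fits jaws closing above the brick and never touching the course. I check with depth.

```bash
python3 - <<'E'
from r import *
c=np.load("scene1.npz");X=cloud(c)
for v in range(204,230,2): print(v,[tuple((X[v,u]*1000).round().tolist()) for u in (219,221,223,225)])
print()
for v in range(196,220,2): print(v,[tuple((X[v,u]*1000).round().tolist()) for u in (252,254,256,258)])
E
```

```text
204 [(684.0, -24.0, 263.0), (681.0, -23.0, 263.0), (678.0, -20.0, 263.0), (673.0, -22.0, 259.0)]
206 [(685.0, -24.0, 259.0), (681.0, -23.0, 256.0), (677.0, -22.0, 255.0), (674.0, -21.0, 254.0)]
208 [(686.0, -21.0, 256.0), (681.0, -24.0, 250.0), (669.0, -44.0, 224.0), (601.0, -198.0, 36.0)]
210 [(678.0, -45.0, 222.0), (675.0, -42.0, 223.0), (670.0, -44.0, 218.0), (605.0, -190.0, 38.0)]
212 [(678.0, -45.0, 216.0), (675.0, -44.0, 215.0), (671.0, -43.0, 214.0), (666.0, -44.0, 210.0)]
214 [(672.0, -63.0, 189.0), (676.0, -43.0, 211.0), (671.0, -44.0, 207.0), (666.0, -45.0, 203.0)]
216 [(671.0, -67.0, 178.0), (675.0, -45.0, 202.0), (671.0, -45.0, 200.0), (667.0, -44.0, 198.0)]
218 [(631.0, -174.0, 40.0), (673.0, -53.0, 186.0), (673.0, -43.0, 197.0), (668.0, -44.0, 192.0)]
220 [(633.0, -170.0, 37.0), (673.0, -55.0, 178.0), (673.0, -43.0, 190.0), (668.0, -45.0, 185.0)]
222 [(635.0, -166.0, 35.0), (673.0, -57.0, 169.0), (673.0, -44.0, 183.0), (670.0, -43.0, 182.0)]
224 [(638.0, -162.0, 34.0), (635.0, -157.0, 36.0), (674.0, -46.0, 175.0), (671.0, -42.0, 177.0)]
226 [(640.0, -159.0, 30.0), (638.
[... 618 characters left out ...]
1.0), (595.0, -33.0, 201.0)]
206 [(603.0, -46.0, 188.0), (604.0, -36.0, 197.0), (600.0, -35.0, 196.0), (595.0, -35.0, 192.0)]
208 [(601.0, -50.0, 176.0), (604.0, -36.0, 190.0), (600.0, -34.0, 191.0), (597.0, -32.0, 191.0)]
210 [(602.0, -49.0, 171.0), (603.0, -38.0, 183.0), (600.0, -35.0, 182.0), (597.0, -32.0, 184.0)]
212 [(538.0, -176.0, 2.0), (603.0, -39.0, 175.0), (601.0, -35.0, 177.0), (595.0, -36.0, 173.0)]
214 [(541.0, -170.0, 2.0), (603.0, -40.0, 168.0), (602.0, -33.0, 174.0), (596.0, -35.0, 168.0)]
216 [(542.0, -169.0, -5.0), (541.0, -161.0, 3.0), (536.0, -159.0, 1.0), (530.0, -159.0, -3.0)]
218 [(547.0, -160.0, -0.0), (544.0, -155.0, 2.0), (540.0, -152.0, 2.0), (535.0, -150.0, 2.0)]
```

Depth puts the fingertips at z≈0.166 m against a reported TCP of 0.129, while xy matches to within 4 mm. So the reported height is off by about 37 mm. I confirm this by touch on the bench while straddling the mid brick.

```bash
python3 - <<'E'
from r import *
x,y,yw=B["mid"]; x,y=np.array([x,y])+OFF
q=best((x,y,.1),yw+np.pi/2)
move_ptp([x,y,.1],q); print(current_finger_gap())
try:
    servo_line([x,y,-.005],rate=.15)
    print(servo_line([x,y,-.045],rate=.02,contact_N=5),current_position(),current_force())
except PlanningError as e: print("PE",e,current_position())
c=capture("scene"); cv2.imwrite("pics/z2.png",cv2.resize(c["image"][100:260,200:400],None,fx=4,fy=4)); np.savez("scene2.npz",**c)
print(current_clock())
E
```

```text
0.061988858240010825
True [ 0.41475352 -0.14697849 -0.03584774] [-0.67349159  0.32894247  5.81574515]
15.0917
```

View pics/z2.png

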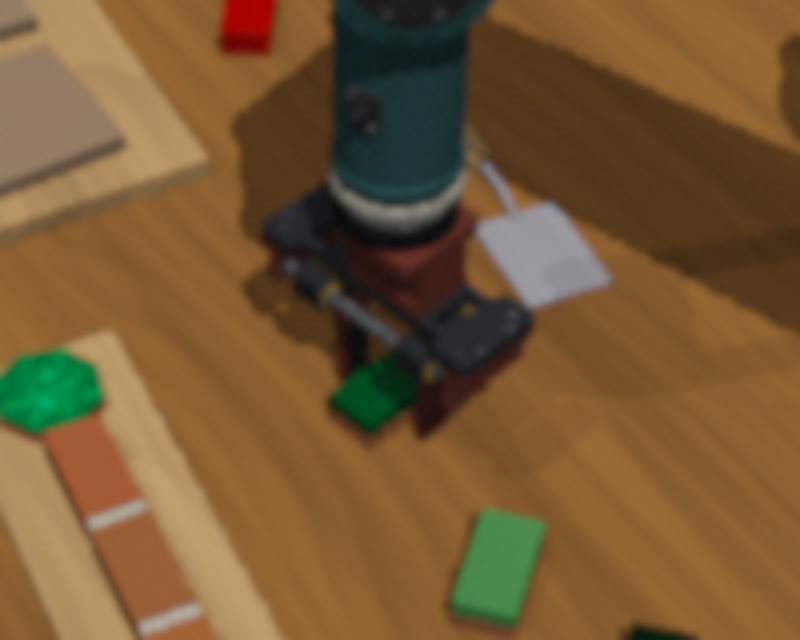

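Touch confirms it: the bench is met at a reported z of −0.036, with the fingers straddling the mid brick. I apply a 35.5 mm tip offset and grasp.

```bash
sed -i 's/^OFF=/ZO=-.0355\nOFF=/; s/,\.035\],rate/,.035+ZO],rate/; s/,\.003\],rate/,.003+ZO],rate/; s/,\.13\]/,.13+ZO]/g; s/,\.12\]/,.12+ZO]/g; s/,\.12),/,.12+ZO),/; s/,\.13),/,.13+ZO),/; s/,\.052\],/,.052+ZO],/; s/,\.030\],/,.032+ZO],/' r.py; grep -n ZO r.py
python3 - <<'E'
from r import *
p=current_position(); servo_line([p[0],p[1],.003+ZO],rate=.05)
move_gripper(0.0); print("gap",current_finger_gap())
servo_line([p[0],p[1],.13+ZO],rate=.15); print("gap lifted",current_finger_gap(),current_force(),current_clock())
if current_finger_gap()>.03: place("mid")
c=capture("scene"); cv2.imwrite("pics/s3.png",c["image"]); np.savez("scene3.npz",**c)
E
```

```text
4:ZO=-.0355
20:    q=best((x,y,.12+ZO),yw+np.pi/2)
21:    move_ptp([x,y,.12+ZO],q); move_gripper(.062)
22:    hit=servo_line([x,y,.035+ZO],rate=.15)
23:    hit=servo_line([x,y,.003+ZO],rate=.05,contact_N=10)
26:    servo_line([x,y,.13+ZO],rate=.15); print("gap lifted",current_finger_gap())
29:    q=best((p[0],p[1],.13+ZO),CY+np.pi/2)
30:    move_ptp([p[0],p[1],.13+ZO],q)
31:    servo_line([p[0],p[1],.052+ZO],rate=.12)
32:    hit=servo_line([p[0],p[1],.032+ZO],rate=.02,contact_N=5)
35:    servo_line([p[0],p[1],.13+ZO],rate=.12); print("gap",current_finger_gap(),current_clock())
gap 0.04005327614360326
gap lifted 0.03974034631735261 [-1.31442588  0.14953691 -1.56150476] 16.8167
mid placed True [ 0.6338 -0.0507  0.0033] [-0.4  1.   4.2] 0.039679142011769954
gap 0.06169986266301405 20.7167
```

View pics/s3.png

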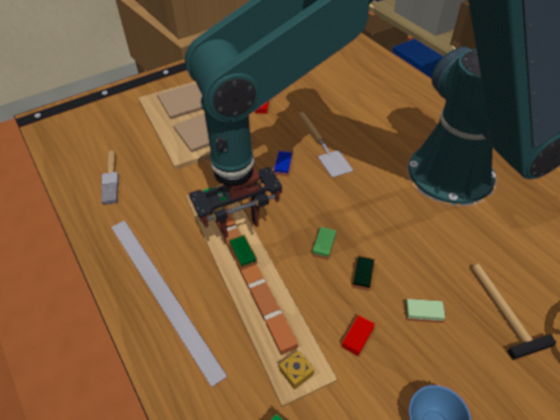

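The mid brick is now on the course at scene (243,250), released at the expected height. I check it against the course model, using the same camera for both, before placing the rest.

```bash
cat > chk.py <<'E'
from r import *
def check(c,uvs,cc):
    X=cloud(c);e=np.array([np.cos(CY),np.sin(CY)]);n=np.array([e[1],-e[0]])
    for k,uv in uvs.items():
        r=brick(c,X,uv,.052,.068)
        if r is None: print(k,X[uv[1],uv[0]]); continue
        d=r[0]/1000-cc
        print(k,"along",round(d@e*1000,1),"target",S[k]*1000,"across",round(d@n*1000,1),"size",np.round(r[1],1),"dyaw",round((r[2]-CY+1.57)%np.pi-1.57,3),"top",round(r[3]*1000,1))
E
python3 - <<'E'
from chk import *
c=np.load("scene3.npz")
check(c,dict(mid=(243,250)),C)
# predicted joint/brick outline in scene image from model C
e=np.array([np.cos(CY),np.sin(CY)]);n=np.array([e[1],-e[0]])
im=cv2.resize(c["image"][180:390,180:340],None,fx=4,fy=4)[:, :]
for s in np.arange(-2,3)*.086:
    q=[list(C+(s+a)*e+b*n)+[.036] for a,b in((-.038,-.02),(.038,-.02),(.038,.02),(-.038,.02))]
    uv=((project(c,q)+.5-[180,180])*4).astype(int); cv2.polylines(im,[uv.reshape(-1,1,2)],True,(255,0,255),1)
cv2.imwrite("pics/ov3.png",cv2.resize(im,None,fx=.7,fy=.7))
E
```

```text
mid along -39.1 target -43.0 across 0.4 size [78.7 40.5] dyaw -0.005 top 60.7
```

View pics/ov3.png

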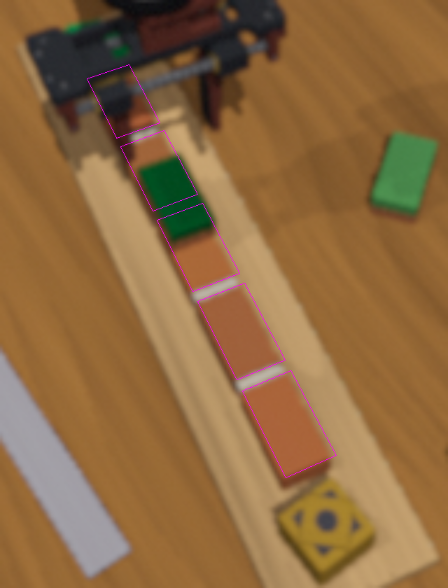

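The overlay matches the bricks and joints, and the mid brick is within about 3 mm of its target. I place the other three.

```bash
python3 - <<'E'
from r import *
for n in ("dark","light","pale"):
    pick(n)
    if not .035<current_finger_gap()<.045: print("bad grip");break
    place(n)
    c=capture("scene"); cv2.imwrite(f"pics/s_{n}.png",c["image"])
else:
    move_ptp([.45,-.3,.25],quat(0))
    for n in("scene","top"):
        c=capture(n); cv2.imwrite(f"pics/{n}9.png",c["image"]); np.savez(f"{n}9.npz",**c)
print(current_clock())
E
```

```text
dark down False [ 0.4188  0.1315 -0.0326]
gap 0.039659688667531945 24.0583
gap lifted 0.03977244531918535
dark placed True [ 0.6221 -0.136   0.0037] [-1.4 -0.5  5.5] 0.03983575806694604
gap 0.06235323876077756 29.2667
light down False [ 0.4432  0.012  -0.0326]
gap 0.03988935146942122 32.4417
gap lifted 0.03985574765116919
light placed True [0.6454 0.0344 0.0037] [-0.3  0.7  3.3] 0.039837832262709635
gap 0.062249879668979505 37.2
pale down False [ 0.3732  0.2799 -0.0326]
gap 0.039828704157337316 40.825
gap lifted 0.040040336849219094
pale placed True [0.6571 0.1196 0.0037] [ 0.  -0.4  4.8] 0.03967455407455809
gap 0.062223452200860264 46.0083
47.95
```

View pics/scene9.png

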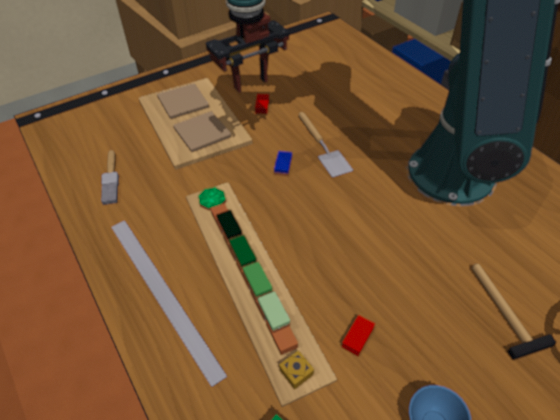

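View pics/top9.png

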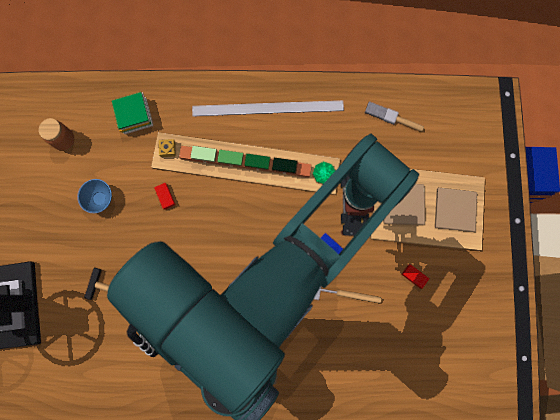

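All four bricks lie on the course: in the top view pale (204,153), light (230,157), mid (257,162) and dark (285,166), running from the stamp end to the octagon end. I check them numerically in both cameras.

```bash
python3 - <<'E'
from chk import *
t=np.load("top9.npz");s=np.load("scene9.npz")
print("top");check(t,dict(pale=(204,153),light=(230,157),mid=(257,162),dark=(285,166)),C-OFF)
print("scene");check(s,dict(pale=(273,308),light=(257,277),mid=(243,250),dark=(230,223)),C+OFF)
for n,uv in(("stamp",((297,369),(167,147))),("blue",((283,162),))):
    for cam,u in zip(("scene","top"),uv):
        a=cloud(np.load(cam+"0.npz"))[u[1]-4:u[1]+4,u[0]-4:u[0]+4];b=cloud(np.load(cam+"9.npz"))[u[1]-4:u[1]+4,u[0]-4:u[0]+4]
        print(n,cam,np.nanmedian(a.reshape(-1,3),0)-np.nanmedian(b.reshape(-1,3),0))
im=t["image"][130:195,145:345];cv2.imwrite("pics/ov9.png",cv2.resize(im,None,fx=4,fy=4,interpolation=cv2.INTER_CUBIC))
E
```

```text
top
pale along 130.4 target 129.0 across -1.9 size [76.7 41.9] dyaw -0.003 top 59.1
light along 44.1 target 43.0 across -1.5 size [76.9 41.8] dyaw 0.01 top 59.1
mid along -41.4 target -43.0 across -1.6 size [75.9 41.3] dyaw -0.008 top 59.0
dark along -128.0 target -129.0 across -1.2 size [76.3 42.1] dyaw 0.016 top 59.5
scene
pale along 129.3 target 129.0 across -1.4 size [77.9 40.5] dyaw 0.008 top 60.4
light along 45.0 target 43.0 across -1.6 size [78.6 40.7] dyaw 0.0 top 60.7
mid along -41.7 target -43.0 across -1.5 size [79.2 40.4] dyaw 0.006 top 60.4
dark along -126.8 target -129.0 across -2.0 size [78.4 41. ] dyaw -0.002 top 60.5
stamp scene [7.00609264e-05 2.10447316e-04 6.84612810e-04]
stamp top [ 0.0006479  -0.00086062  0.00062273]
blue scene [-9.71244175e-05  2.66694684e-04  3.26058971e-04]
```

View pics/ov9.png

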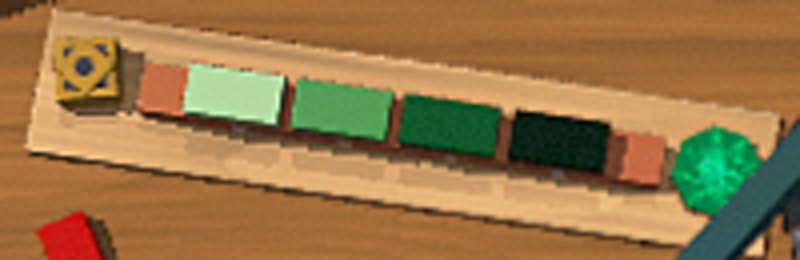

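The close-up shows four evenly spaced bricks with about half a terracotta brick bare at each end. All are within about 2.5 mm of target, so I hand in.

```bash
python3 - <<'E'
from bench import *
close_job(); 
E
```

```text
the job is handed in; nothing more can be done
```

The four green bejmat are laid on the terracotta course in running bond, pale, light, deep, then dark from the brass stamp to the octagon. The job is handed in; it took about 48 s of the 90 s allowed.

**Final checks (both cameras):**

| Check | Measured |
|---|---|
| Along the course | within about 2.2 mm of each joint |
| Across the course | within about 2 mm |
| Lengthwise angle | within 0.02 rad |
| Brick tops | 59–61 mm up, where 60 mm is right for lying flat |

- **Other objects:** the stamp and the blue bejmat measured unmoved, to within about 1 mm. I checked the octagon only by eye in the pictures, where it looks undisturbed. I did not touch the red look-alikes.
- **First grasp missed:** the real fingertips sit about 36 mm higher than the reported TCP, so the jaws closed above the deep-green brick and moved nothing. I confirmed the offset by depth and by touching the bench, corrected for it, and all four later grasps closed at about 40 mm.
- **Camera disagreement:** the two cameras differ by about 4–5 mm in absolute position, so I used values close to their average.

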